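# Load the cell carrier, swing it round the turning post and feed it into the tester

## Robot

A 6-joint arm with a two-finger parallel gripper is mounted at the origin on the work surface. World frame = base frame: x ahead of the robot, y to its left, z up, the work surface at z = 0. Lengths are in m, angles in degrees, forces in N, time in s.
With the tool pointing down it reaches from about 0.375 to 0.9 m from the base axis. Payload 3.1 kg.
Tool frame: the origin (TCP) lies at the very end of the fingers, on their centre line; the grasp point (between the pads) lies 19 mm behind it; z points along the fingers, y is the line along which they close (so a half turn about z gives the same grasp; the last joint's range is limited). The gripper opens to 87 mm and grips with 3 to 60 N. Pads are 19 mm wide; open, the fingers measure 117 mm over their backs; the gripper's body (75 mm by 190 mm) begins 51 mm behind the grasp point.
Start: joints at [-81.389, 30.224, 82.088, -0, 67.689, -10.227], TCP at [0.202, -0.591, 0.223] pointing down, gripper open.
Joint ranges: [-176.69, 176.69], [-43.24, 126.21], [12.49, 139.97], [-82, 262], [0, 151.66], [-163.58, 163.58]. Speed limits (degrees/s): [159.86, 159.86, 180, 180, 180, 180].

## Interface

Orientations are given as a 3x3 rotation matrix whose columns are the frame's x, y, z axes.
In Python, from rig import readout, cams, bot gives the robot as it stands.
- The arm moves only by the shell command python3 -m inch 'ROWS'. ROWS is JSON, a list of rows, each a list of 5 numbers: the shift along the world's x, y, z in cm, then the turn about the world's z in degrees, then the finger opening in cm, from 0 to 8.7. In form: [[dx, dy, dz, twist, fingers], ...]. A call has 1 to 10 rows; each row is the pose to reach, as a shift and turn from the pose commanded when the call began; what a row does not reach only later rows make up. A row lasts 1/12 s, in which the tool goes at most 41.7 mm and 7.16 degrees, less where a joint would pass 70% of its speed; a pose out of reach is approached as far as the arm can. A call with a gripper value outside its range is refused whole. The fingers move at their own pace and stop on an object; the grip force is fixed at half the most. Time passes only in rows, so rows that repeat a pose let the fingers close. It gives the time, the measured TCP pose, the force, the opening and the grip force at its end, in the units of the state.
- readout.read_state(): the state, without advancing time (a new reading comes with each control period).
- cams.capture(name): name is "scene" or "side" or "wrist"; returns a dict with "image" (400x640x3 uint8, blue, green, red), "intrinsics" (3x3 intrinsics, pixels), "k1" (the pictures are not rectified: a ray, as slopes to the right and down, at radius r is drawn at 1 + k1 r^2 times it, then the intrinsics apply), "xyz" and "rotation" of the camera in the world; the wrist camera has in their place "tool_from_camera" (4x4, takes a point from camera to tool coordinates, whose origin is the TCP and whose axes are the flange's). Camera axes: x right, y down, z forward; pixel columns grow to the right and rows downward; lengths in m; the calibration is good to about 2 mm. A picture is of the moment at which its call begins: read the wrist's pose just before it. There is no depth.
- bot.hand_in(): hands the job in; it is judged then, once.
The state is a dict: "time_s": time; "joint_positions": joint angles; "qvel": joint speeds; "tau": joint torques, N m; "position": TCP position; "tcp_rot": TCP orientation; "force": force on the tool from outside, world axes, zero at the start; "moment": the same for the moment, N m; "opening": opening from 0.0 (shut) to 1.0 (fully open); "grasp_force": force on a finger pad.
Only numpy, scipy, OpenCV 4.12 (cv2) and the standard library are available. Lean on these libraries where they do the work, as an engineer would, in place of code of your own. Each camera call takes 0.05 s, during which the arm holds its last target. There are 200 camera calls.

## Task

Stand every loose battery cell from the blue deck in the white carrier, one to a pocket and fully down. Then, without lifting the carrier, push its side against the turning post so that the post swings it round until it lies along the fence, slide it along the fence under the probe bridge until it is fully home against the end stop, and press the start button down with the carrier home. Do not shift the banded bundle, the roll of tape, the screwdriver or the meter.

Things in the scene. Friction and masses are not known exactly. Their poses are not given: they have to be found in the camera images.
- tester: the fixed cell tester on the bench, an aluminium lane. Its +y runs along the lane towards the end stop, +x to the fence side; origin on the bench, on the lane's centre line, level with the turning post. With the carrier home, the carrier's origin is at tester x = 0 (+-3 mm), y = 310 mm, its +y along the tester's +y. A grey control box, 75 x 90 x 45 mm tall, stands at x = -150, y = 175 mm
- post: the fixed steel turning post, an upright pin 24 mm in diameter, 34 mm tall, at the start of the fence (tester x = +45 mm, y = 0), its lane side flush with the fence's inner face; origin on its axis at bench level
- fence_start (a point): top inner edge of the fence where it starts, just after the post (tester x = +33, y = 15 mm). The fence is 18 mm tall and runs straight from here along +y to the end stop. The opposite rail, 18 mm tall, has its inner face at x = -33 mm (lane 66 mm wide) from y = 230 mm on, with a flared lead-in from y = 190 mm
- bridge_mouth (a point): middle of the underside of the probe bridge at its entry (tester x = 0, y = 225 mm, 92 mm up). The bridge is a clear plate 96 mm wide, top 106 mm above the bench, reaching from here to the end stop (185 mm) on four legs on the fence and rail. The probe pins under it hang to 74 mm and are look only; seated cells (top at 73 mm) pass under
- stop_face (a point): middle of the top edge of the end stop's face, 30 mm up (tester x = 0, y = 410 mm); the carrier's front edge meets it when home
- carrier: the loose white cell carrier (about 350 g): base plate 60 x 200 x 8 mm with a row of five pockets and an upright handle at the tail. Origin: centre of its underside; +y to its front, +x to its right. At the start it lies crosswise before the post, front 57 to 83 degrees anticlockwise of the lane direction, right side facing the post with a gap of 0 to 60 mm
- pocket_front (a point): middle of the floor of the front pocket, 8 mm up (carrier x = 0, y = +81 mm). Five square pockets follow one another 36 mm apart towards the tail (y = +81, +45, +9, -27, -63 mm), each 34 x 34 mm inside (4 mm free around a cell, walls 2 mm); wall tops at 40 mm; a seated cell's centre is 40.5 mm above the bench
- pocket_rear (a point): middle of the floor of the rearmost pocket (carrier x = 0, y = -63 mm). The outside of the pocket block is at carrier x = +-19 mm, y = -82 to +100 mm, from 8 to 40 mm up. Pushed from the left side near its middle, the carrier meets the post with the tail part of its right side and swings clockwise about it; pushed close to its front end it turns away from the post instead
- handle_top (a point): middle of the top edge of the carrier's upright handle, 75 mm up (carrier x = 0, y = -96 mm): a plate 40 mm wide, 8 mm thick, its rear face flush with the tail end at y = -100 mm; good to push on from behind
- deck: the fixed blue plastic deck on which the loose cells stand, 150 x 200 mm, top 12 mm above the bench; origin at the centre of its underside. It may be on the left or on the right of the bench. The cells stand in two loose rows with one between, at least 58 mm apart centre to centre
- start (a joint): the tester's spring start button: 0 up, 0.006 m fully down; about 5 N presses it fully
- start_top (a point): centre of the start button's top face (34 mm diameter), on the control box; it is pressed downward
- cell1_center (a point): a loose cylindrical battery cell, 26 mm diameter, 65 mm tall, 90 g, dark sleeve with bright metal ends, standing upright on the blue deck; this point is its centre, 32.5 mm above its foot; z runs along its axis. None at the start means that this cell is absent
- cell2_center (a point): a loose cylindrical battery cell, 26 mm diameter, 65 mm tall, 90 g, dark sleeve with bright metal ends, standing upright on the blue deck; this point is its centre, 32.5 mm above its foot; z runs along its axis. None at the start means that this cell is absent
- cell3_center (a point): a loose cylindrical battery cell, 26 mm diameter, 65 mm tall, 90 g, dark sleeve with bright metal ends, standing upright on the blue deck; this point is its centre, 32.5 mm above its foot; z runs along its axis. None at the start means that this cell is absent
- cell4_center (a point): a loose cylindrical battery cell, 26 mm diameter, 65 mm tall, 90 g, dark sleeve with bright metal ends, standing upright on the blue deck; this point is its centre, 32.5 mm above its foot; z runs along its axis. None at the start means that this cell is absent
- cell5_center (a point): a loose cylindrical battery cell, 26 mm diameter, 65 mm tall, 90 g, dark sleeve with bright metal ends, standing upright on the blue deck; this point is its centre, 32.5 mm above its foot; z runs along its axis. None at the start means that this cell is absent
- bundle: bystander: a banded block of twelve cells, 80 x 107 x 65 mm, on another blue deck; origin at the centre of its underside
- tape: bystander: a roll of tape, 90 mm diameter, 24 mm tall, lying flat on the bench; origin at the centre of its underside
- driver: bystander: a screwdriver about 190 mm long lying on the bench beyond the fence
- meter: bystander: a yellow hand meter 85 x 165 x 36 mm lying flat on the bench to the right of the carrier

How it is judged:
By the outcome, as a careful person would: the job done as asked, in the order asked, and still so for the second after the job is handed in, with the robot touching nothing.
Of cell1, cell2, cell3, cell4, cell5 only 3 to 5 are there at a start; the rules pass over those that are not, and their reading is None.
At some moment in a run one of carrier may be knocked a few centimetres aside while the robot is not near it.
It also fails if it takes over 210 s, if anything falls off the work surface, if the arm or the gripper's body presses on something with over 40 N, if the wrist force passes 120 N, or if a joint passes its speed limit or range.

## Working session

There is one attempt and no reset: what is moved stays moved. The work goes in short steps, Python scripts to look and compute and a shell command to move; the robot and the scene stay as the last step left them, time stands still between calls to the robot, and variables do not carry over. Pictures are saved under pics/ and viewed, at most 14 in all, crops included, and the job is handed in when it is done.

```bash
ls; mkdir -p pics
cat > h.py <<'E'
import numpy as np, cv2
from rig import readout, cams, bot
def cap(n,f=None):
    s=readout.read_state(); c=cams.capture(n)
    if f: cv2.imwrite('pics/'+f,c['image'])
    if n=='wrist':
        T=np.eye(4);T[:3,:3]=s['tcp_rot'];T[:3,3]=s['position']; M=T@np.array(c['tool_from_camera'])
        R,t=M[:3,:3],M[:3,3]
    else: R,t=np.array(c['rotation']),np.array(c['xyz'])
    d=dict(K=np.array(c['intrinsics']),k1=c['k1'],R=R,t=t)
    np.savez('cam_%s.npz'%n,**d)
    return c['image'],d
def load(n): return dict(np.load('cam_%s.npz'%n))
def px2w(d,u,v,z):
    K=d['K'];p=np.array([(u-K[0,2])/K[0,0],(v-K[1,2])/K[1,1]]);q=p.copy()
    for _ in range(20): q=p/(1+d['k1']*(q@q))
    r=d['R']@np.array([q[0],q[1],1]); return d['t']+r*(z-d['t'][2])/r[2]
def w2px(d,P):
    c=d['R'].T@(np.array(P,float)-d['t']); q=c[:2]/c[2]; q=q*(1+d['k1']*(q@q))
    return np.array([d['K'][0,0]*q[0]+d['K'][0,2],d['K'][1,1]*q[1]+d['K'][1,2]])
E
python3 - <<'E'
from h import *
for n in('scene','side'):
    im,d=cap(n,n+'0.png'); print(n,d['t'].round(3),d['R'].round(2).tolist(),d['K'][0,0])
s=readout.read_state();print(s['time_s'],s['position'],np.array(s['tcp_rot']).round(2).tolist(),s['opening'])
a=np.hstack([cv2.imread('pics/scene0.png'),cv2.imread('pics/side0.png')])
E
```

```text
pics
scene [0.895 0.632 0.721] [[-0.87, 0.33, -0.36], [0.49, 0.6, -0.63], [0.01, -0.73, -0.69]] 367.81168925457246
side [-0.113  0.776  0.718] [[-0.75, -0.36, 0.55], [-0.66, 0.42, -0.62], [-0.0, -0.83, -0.56]] 469.6613794934446
0.1 [ 0.20175144 -0.59085446  0.22167699] [[0.95, 0.32, -0.0], [0.32, -0.95, 0.0], [0.0, -0.0, -1.0]] 0.9974037941977294
```

View pics/scene0.png

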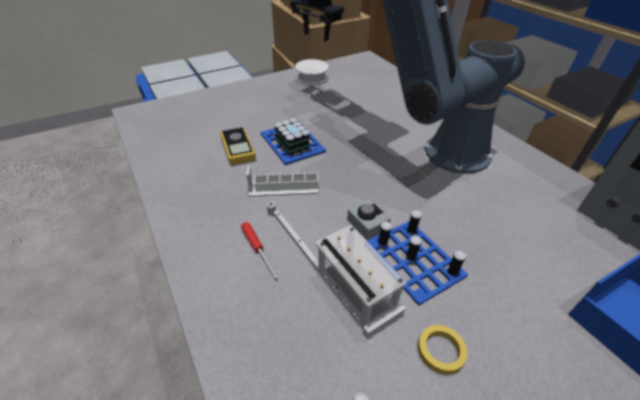

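View pics/side0.png

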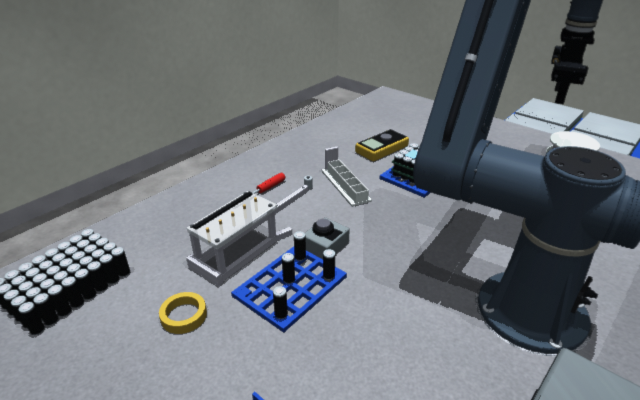

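The pictures show four loose cells on the deck: scene (415,222), (385,235), (414,248), (457,264). The carrier is near (285,183), the post near (271,208), and the tester and bridge near (360,280). I'll enlarge both to read pixels more closely.

Run:
```python
import cv2
a=cv2.imread('pics/scene0.png')[155:345,225:480]; cv2.imwrite('pics/s1.png',cv2.resize(a,None,fx=3.1,fy=3.1,interpolation=cv2.INTER_CUBIC))
a=cv2.imread('pics/side0.png')[140:335,180:435]; cv2.imwrite('pics/d1.png',cv2.resize(a,None,fx=3.0,fy=3.0,interpolation=cv2.INTER_CUBIC))
```

```text
(no output)
```

View pics/s1.png

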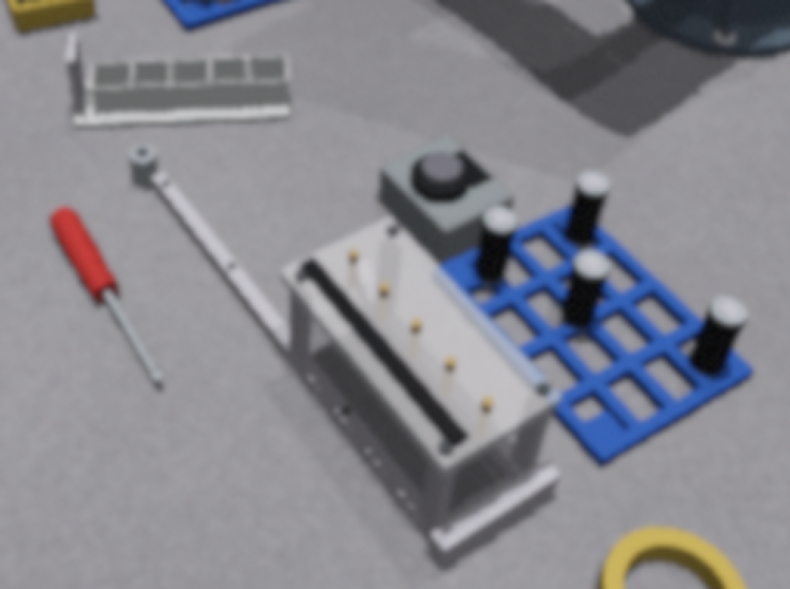

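View pics/d1.png

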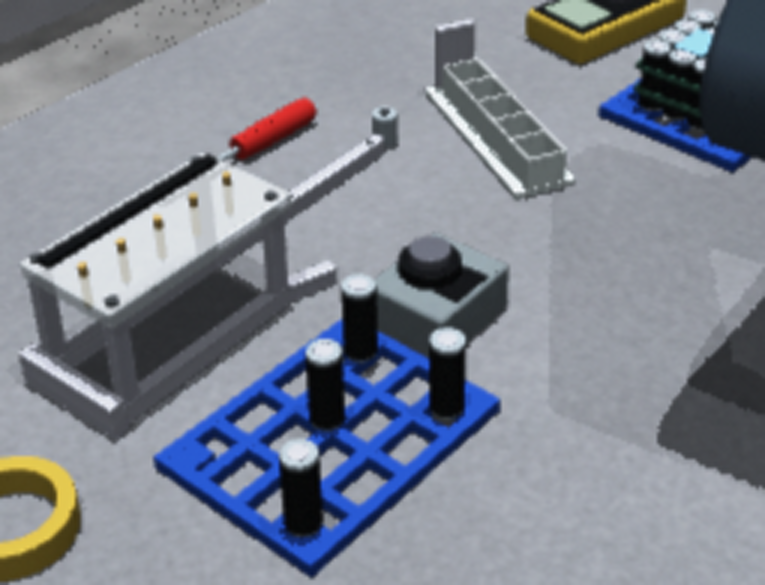

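The crops show the cell tops, the post top, the button, the carrier's wall tops and the bridge corners. I'll convert these to world positions from both cameras.

Run:
```python
from h import *
S,D=load('scene'),load('side')
s=lambda x,y:((x+.5)/3.1-.5+225,(y+.5)/3.1-.5+155)
d=lambda x,y:((x+.5)/3-.5+180,(y+.5)/3-.5+140)
def ray(c,p):
    a=px2w(c,*p,0.0);r=a-c['t'];return c['t'],r/np.linalg.norm(r)
def tri(p,q):
    A=np.zeros((3,3));b=np.zeros(3)
    for c,x in((S,p),(D,q)):
        o,r=ray(c,x);M=np.eye(3)-np.outer(r,r);A+=M;b+=M@o
    return np.linalg.solve(A,b)
for n,z,a,b in [('A',.077,(592,183),(447,340)),('B',.077,(499,220),(359,286)),('C',.077,(591,264),(324,352)),('D',.077,(728,312),(300,453)),
 ('post',.034,(143,153),(385,113)),('button',.06,(440,163),(430,248)),
 ('wtailL',.04,(95,62),(475,60)),('wtailR',.04,(88,88),(446,64)),('wfrontL',.04,(288,57),(566,152)),('wfrontR',.04,(290,85),(527,158)),('handle',.075,(72,42),(455,26)),
 ('br mouth R',.106,(285,270),(213,158)),('br mouth L',.106,(395,218),(290,195)),('br end L',.106,(554,400),(112,318)),('br end R',.106,(440,462),(22,265))]:
    print(n,tri(s(*a),d(*b)).round(4),px2w(S,*s(*a),z)[:2].round(4),px2w(D,*d(*b),z)[:2].round(4))
```

```text
A [0.3644 0.2004 0.0758] [0.3656 0.2015] [0.3636 0.2011]
B [0.4525 0.1957 0.0748] [0.4543 0.1978] [0.4508 0.197 ]
C [0.4207 0.2649 0.0754] [0.422  0.2661] [0.4194 0.2659]
D [0.3647 0.3453 0.0754] [0.3667 0.3474] [0.3638 0.3448]
post [ 0.6462 -0.0458  0.0336] [ 0.6465 -0.0445] [ 0.6462 -0.0463]
button [0.4508 0.1169 0.0665] [0.4462 0.1112] [0.4562 0.1111]
wtailL [ 0.6381 -0.1693  0.0417] [ 0.6371 -0.1725] [ 0.6394 -0.1704]
wtailR [ 0.6561 -0.1449  0.0387] [ 0.6571 -0.141 ] [ 0.6558 -0.1458]
wfrontL [ 0.4744 -0.0937  0.0393] [ 0.4754 -0.0915] [ 0.4743 -0.0944]
wfrontR [ 0.4925 -0.0591  0.0404] [ 0.4938 -0.0553] [ 0.4945 -0.0642]
handle [ 0.6585 -0.1636  0.0757] [ 0.6575 -0.1676] [ 0.6576 -0.161 ]
br mouth R [0.631  0.1756 0.0992] [0.6345 0.1826] [0.6239 0.1799]
br mouth L [0.5397 0.1782 0.1068] [0.5396 0.1787] [0.5409 0.1763]
br end L [0.5345 0.3545 0.0997] [0.5384 0.3581] [0.5282 0.358 ]
br end R [0.6264 0.3596 0.1039] [0.6269 0.3591] [0.6233 0.3626]
```

```bash
R='' ; python3 -m inch '[[3,3,2,-7,6],[6,6,4,-14,6],[9,9,6,-21,6],[12,12,8,-28,6],[15,15,10,-35,6],[18,18,12,-42,6],[20,21,13,-45,6],[22,24,13,-45,6],[24,27,13,-45,6],[26,30,13,-45,6]]'
python3 -m inch '[[2,3,0,0,6],[4,6,0,0,6],[6,9,0,0,6],[8,12,0,0,6],[8,15,0,0,6],[8,18,0,0,6],[8,18,0,0,6],[8,18,0,0,6]]'
python3 - <<'E'
from h import *
im,d=cap('wrist','w1.png'); s=readout.read_state();print(s['joint_positions'],d['t'],d['R'].round(2).tolist())
print(cams.capture('wrist')['tool_from_camera'])
E
```

```text
time_s: 0.93
position: [0.4573, -0.2981, 0.353]
tcp_rot: [[0.897, -0.441, 0.001], [-0.441, -0.897, -0.001], [0.001, 0.0, -1.0]]
force: [0.5, -0.8, 0.8]
opening: 0.69
grasp_force: 0.0
time_s: 1.6
position: [0.536, -0.118, 0.3521]
tcp_rot: [[0.899, -0.438, -0.001], [-0.438, -0.899, 0.0], [-0.001, 0.0, -1.0]]
force: [-0.8, -0.4, -1.0]
opening: 0.687
grasp_force: 0.0
[-2.41826435e+01  1.69604943e+01  8.28258499e+01 -3.71355367e-02
  8.02289373e+01  9.19066960e+01] [ 0.60509309 -0.15200332  0.51439047] [[-0.44, -0.86, -0.25], [-0.9, 0.42, 0.12], [0.0, 0.28, -0.96]]
[[-3.71412291e-04 -9.61092641e-01 -2.76225989e-01  7.68252385e-02]
 [ 9.99999930e-01 -3.42365002e-04 -1.53380866e-04  3.59066891e-04]
 [ 5.28431101e-05 -2.76226026e-01  9.61092701e-01 -1.62366775e-01]
 [ 0.00000000e+00  0.00000000e+00  0.00000000e+00  1.00000000e+00]]
```

View pics/w1.png

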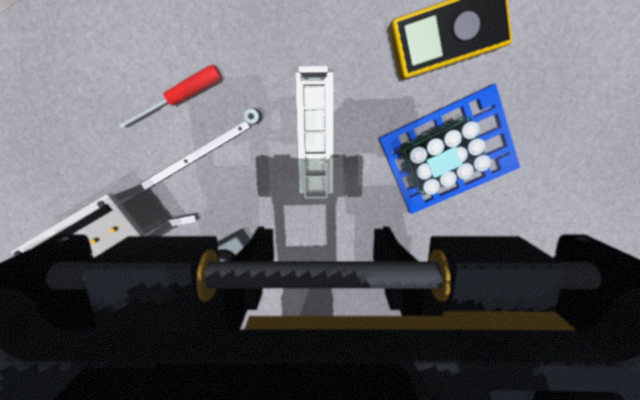

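The carrier runs vertically at about (315,66)-(315,198), the post is at (252,117), and the fence goes down-left to (143,188). The bundle is close, at (385-520, 85-212). I'll enlarge this view.

Run:
```python
import cv2
a=cv2.imread('pics/w1.png')[55:255,90:350]; cv2.imwrite('pics/w1c.png',cv2.resize(a,None,fx=3,fy=3,interpolation=cv2.INTER_CUBIC))
```

```text
(no output)
```

View pics/w1c.png

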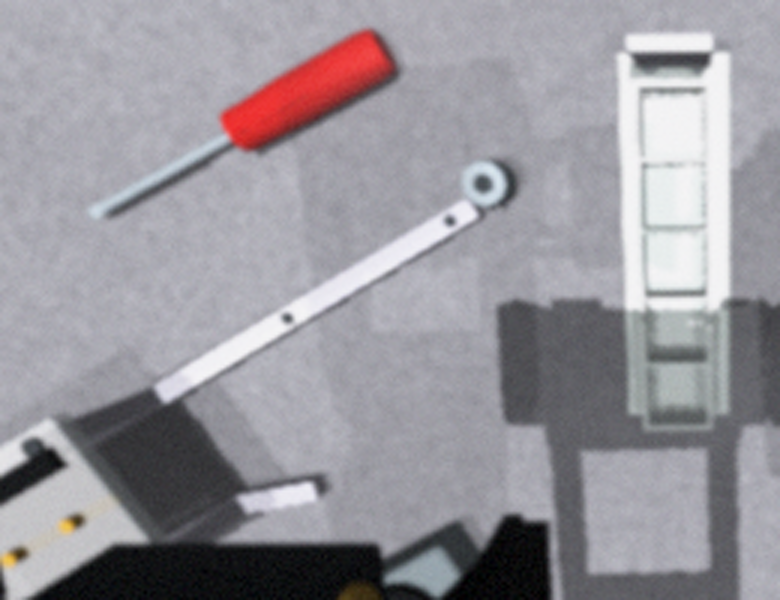

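Run:
```python
from h import *
W=load('wrist')
f=lambda x,y,z:px2w(W,(x+.5)/3-.5+90,(y+.5)/3-.5+55,z)
for n,p in dict(tailR=(638,86,.04),tailL=(708,86,.04),frR=(641,429,.04),frL=(713,429,.04),handle=(670,38,.075),post=(485,184,.034),f0=(480,212,.018),f1=(167,402,.018),baseR0=(618,55,.008),baseR1=(631,413,.008),brR=(60,420,.106)).items(): print(n,f(*p).round(4))
t=(f(638,86,.04)+f(708,86,.04))/2; r=(f(641,429,.04)+f(713,429,.04))/2
d=(r-t)[:2];L=np.hypot(*d);d/=L;o=(t+r)[:2]/2-.009*d
print('L',L,'ang',np.degrees(np.arctan2(d[1],d[0])),'o',o)
e=(f(167,402,.018)-f(480,212,.018))[:2];print('fence ang',np.degrees(np.arctan2(e[1],e[0])))
for y in(81,45,9,-27,-63):print(y,(o+d*y/1000).round(4))
```

```text
tailR [ 0.656 -0.142  0.04 ]
tailL [ 0.6406 -0.1737  0.04  ]
frR [ 0.495  -0.0613  0.04  ]
frL [ 0.4773 -0.0977  0.04  ]
handle [ 0.6642 -0.1654  0.075 ]
post [ 0.649  -0.0476  0.034 ]
f0 [ 0.6389 -0.0343  0.018 ]
f1 [0.6249 0.1823 0.018 ]
baseR0 [ 0.6778 -0.1388  0.008 ]
baseR1 [ 0.4991 -0.0544  0.008 ]
brR [0.6363 0.1739 0.106 ]
L 0.18006741721775146 ang 154.21122733717144 o [ 0.57534268 -0.12259156]
fence ang 93.69059417647556
81 [ 0.5024 -0.0874]
45 [ 0.5348 -0.103 ]
9 [ 0.5672 -0.1187]
-27 [ 0.5997 -0.1343]
-63 [ 0.6321 -0.15  ]
```

```bash
python3 -m inch '[[-1.5,3.5,0,0,6],[-3,7,0,0,6],[-4.5,10.5,0,0,6],[-6,14,0,0,6],[-7.5,17.5,0,0,6],[-9,21,0,0,6],[-10.5,24.5,0,0,6],[-12,28,0,0,6],[-13.5,31.5,0,0,6],[-15,35,0,0,6]]' | grep pos
python3 -m inch '[[-1.5,2,0,0,6],[-3,3,0,0,6],[-3,3,0,0,6],[-3,3,0,0,6]]'
python3 - <<'E'
from h import *
im,d=cap('wrist','w2.png'); s=readout.read_state();print(s['position'],s['joint_positions'])
E
```

```text
position: [0.3864, 0.2307, 0.3525]
time_s: 2.87
position: [0.3568, 0.2599, 0.3524]
tcp_rot: [[0.898, -0.441, 0.001], [-0.441, -0.898, -0.001], [0.001, 0.0, -1.0]]
force: [0.2, 0.8, 0.1]
opening: 0.69
grasp_force: 0.0
[0.3574638  0.25956571 0.35247098] [ 2.14662295e+01  7.00594429e+00  9.60887342e+01 -4.89898294e-02
  7.68541591e+01  1.37700297e+02]
```

View pics/w2.png

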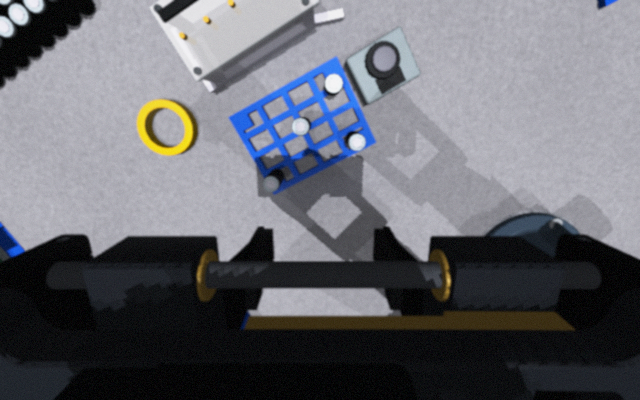

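Cell tops are B (334,84), C (301,127), A (357,142) and D (271,181). The button top is at (383,61).

Run:
```python
from h import *
W=load('wrist');im=cv2.imread('pics/w2.png');g=im.min(2)
for n,u,v in(('B',334,84),('C',301,127),('A',357,142),('D',271,181)):
    p=g[v-13:v+14,u-13:u+14];m=(p>np.percentile(p,99)*.75).astype(np.uint8)
    k,l,st,ce=cv2.connectedComponentsWithStats(m);i=l[13,13];c=ce[i]+[u-13,v-13]
    print(n,c.round(1),st[i][2:],px2w(W,*c,.077).round(4))
print('btn',px2w(W,383,61,.066).round(4))
```

```text
B [333.3  82.9] [ 18  19 252] [0.4548 0.1956 0.077 ]
C [299.5 126. ] [ 16  15 200] [0.4237 0.2649 0.077 ]
A [356.7 141.8] [ 15  16 183] [0.3665 0.1998 0.077 ]
D [269.7 184.2] [ 15  17 181] [0.3668 0.3459 0.077 ]
btn [0.4506 0.12   0.066 ]
```

```bash
python3 -m inch '[[0.9,-3,-2,0,6],[0.9,-6,-6,0,6],[0.9,-6,-10,0,6],[0.9,-6,-14,0,6],[0.9,-6,-18,0,6],[0.9,-6,-22,0,6],[0.9,-6,-26,0,6],[0.9,-6,-28.5,0,6],[0.9,-6,-30.2,0,6],[0.9,-6,-30.2,0,6]]'
python3 -m inch '[[0,0,0,0,2],[0,0,0,0,2],[0,0,0,0,2],[0,0,0,0,2],[0,0,0,0,2],[0,0,0,0,2],[0,0,0,0,2],[0,0,0,0,2]]'
```

```text
time_s: 3.75
position: [0.3651, 0.1985, 0.0472]
tcp_rot: [[0.896, -0.444, -0.006], [-0.444, -0.896, -0.002], [-0.005, 0.004, -1.0]]
force: [0.6, -0.1, -0.4]
opening: 0.69
grasp_force: 0.0
time_s: 4.42
position: [0.3658, 0.2005, 0.0511]
tcp_rot: [[0.898, -0.441, 0.002], [-0.441, -0.898, 0.0], [0.001, -0.001, -1.0]]
force: [-0.1, -0.7, 6.9]
opening: 0.285
grasp_force: 30.0
```

```bash
python3 -m inch '[[0,0,2,0,2],[0,0,5,0,2],[0,0,9,0,2],[0,0,13,0,2],[0,0,16,0,2],[1.5,-3,16,0,2],[3,-6,16,0,2],[4.5,-9,16,0,2],[4.5,-9,16,0,2]]'
cat >> h.py <<'E'
def chk():
    "template match of the carrier's handle/near side in scene view; shift in px vs the reference"
    im,_=cap('scene','now.png'); ref=cv2.imread('pics/scene0.png')
    for n,(x0,y0,x1,y1) in dict(rear=(244,166,262,198),front=(300,172,324,198)).items():
        t=ref[y0:y1,x0:x1]; r=cv2.matchTemplate(im[y0-25:y1+25,x0-25:x1+25],t,cv2.TM_CCOEFF_NORMED)
        _,m,_,l=cv2.minMaxLoc(r); print(n,round(m,3),'shift',l[0]-25,l[1]-25)
E
python3 -c "
from h import *
chk()"
```

```text
time_s: 5.17
position: [0.4141, 0.1065, 0.2111]
tcp_rot: [[0.896, -0.444, 0.005], [-0.444, -0.896, -0.002], [0.006, -0.0, -1.0]]
force: [-0.1, -0.0, -0.2]
opening: 0.289
grasp_force: 30.0
rear 1.0 shift 0 0
front 0.989 shift 0 0
```

```bash
python3 -m inch '[[2.5,-3,0,0,2],[5,-6,0,0,2],[7.5,-9,0,0,2],[10,-12,0,0,2],[12.5,-15,0,0,2],[15,-18,0,0,2],[17.5,-21,0,0,2],[20,-24,0,0,2],[22.1,-26,0,0,2],[22.1,-26,0,0,2]]' | grep pos
python3 -m inch '[[0,0,-4,0,2],[0,0,-8,0,2],[0,0,-11.5,0,2],[0,0,-12.5,0,2],[0,0,-12.5,0,2],[0,0,-12.5,0,2]]'
python3 - <<'E'
from h import *
a,_=cap('wrist');b,_=cap('scene');c,_=cap('side')
up=lambda i,x,y,w,h:cv2.resize(i[y:y+h,x:x+w],(400,300),interpolation=cv2.INTER_CUBIC)
cv2.imwrite('pics/p1.png',np.vstack([np.hstack([up(a,200,150,240,180),up(b,225,135,120,90)]),np.hstack([up(c,290,120,120,90),up(a,0,0,640,400)])]))
E
```

```text
position: [0.6354, -0.1536, 0.2097]
time_s: 6.55
position: [0.6317, -0.1488, 0.0859]
tcp_rot: [[0.898, -0.44, 0.0], [-0.44, -0.898, 0.0], [-0.0, -0.0, -1.0]]
force: [0.6, -0.5, -0.9]
opening: 0.286
grasp_force: 30.0
```

View pics/p1.png

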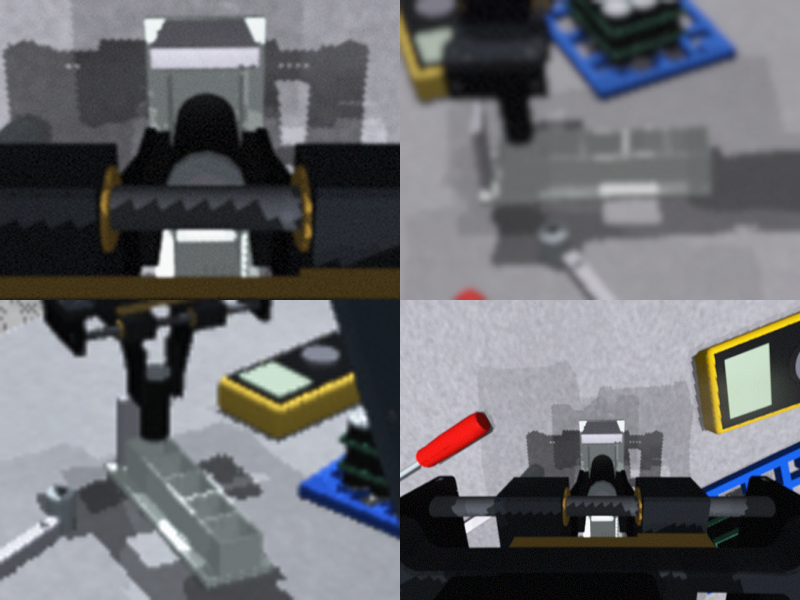

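The held cell is centred over the rear pocket in the wrist crop at (206,...), and the side view agrees. I'll lower it.

```bash
python3 -m inch '[[0,0,-1,0,2],[0,0,-2,0,2],[0,0,-3,0,2],[0,0,-3.5,0,2],[0,0,-3.8,0,2],[0,0,-3.8,0,2],[0,0,-3.8,0,2]]'
```

```text
time_s: 7.28
position: [0.6309, -0.1496, 0.0472]
tcp_rot: [[0.898, -0.441, -0.001], [-0.441, -0.898, 0.0], [-0.001, 0.0, -1.0]]
force: [-2.3, 0.6, 2.2]
opening: 0.293
grasp_force: 30.0
```

```bash
python3 -m inch '[[0,0,0,0,5],[0,0,0,0,5],[0,0,0,0,5],[0,0,0,0,5],[0,0,3,0,5],[0,0,7,0,5],[0,0,11,0,5],[0,0,15,0,5],[0,0,15,0,5]]' | grep -A9 pos
python3 -m inch '[[-2,3.5,0,0,5],[-4,7,0,0,5],[-6,10.5,0,0,5],[-8,14,0,0,5],[-10,17.5,0,0,5],[-12,21,0,0,5],[-14,24.5,0,0,5],[-16,28,0,0,5],[-17.8,31.5,0,0,5],[-17.8,34.6,0,0,5]]' | grep pos
python3 -m inch '[[0,0,-4,0,5],[0,0,-8,0,5],[0,0,-12,0,5],[0,0,-14,0,5],[0,0,-14.7,0,5],[0,0,-14.7,0,5],[0,0,-14.7,0,2],[0,0,-14.7,0,2],[0,0,-14.7,0,2],[0,0,-14.7,0,2]]'
python3 -m inch '[[0,0,0,0,2],[0,0,0,0,2],[0,0,2,0,2],[0,0,5,0,2],[0,0,9,0,2],[0,0,13,0,2],[0,0,16,0,2],[0,0,16,0,2]]'
python3 -c "
from h import *
chk()"
```

```text
position: [0.6368, -0.1517, 0.2068]
tcp_rot: [[0.898, -0.441, 0.017], [-0.441, -0.898, -0.007], [0.018, -0.001, -1.0]]
force: [1.4, -0.6, 0.6]
opening: 0.576
grasp_force: 0.0
position: [0.4482, 0.1979, 0.197]
time_s: 9.7
position: [0.4544, 0.1965, 0.0518]
tcp_rot: [[0.898, -0.441, 0.003], [-0.441, -0.898, 0.001], [0.003, -0.002, -1.0]]
force: [-1.0, -0.2, -1.1]
opening: 0.359
grasp_force: 0.0
time_s: 10.37
position: [0.4573, 0.1973, 0.2166]
tcp_rot: [[0.898, -0.441, 0.014], [-0.441, -0.898, 0.003], [0.011, -0.008, -1.0]]
force: [0.3, 0.1, -1.8]
opening: 0.289
grasp_force: 30.0
rear 0.784 shift 0 0
front 0.989 shift 0 0
```

```bash
python3 -m inch '[[1.6,-3.6,0,0,2],[3.2,-7.2,0,0,2],[4.8,-10.8,0,0,2],[6.4,-14.4,0,0,2],[8,-18,0,0,2],[9.6,-21.6,0,0,2],[11.2,-25.2,0,0,2],[12.8,-28.8,0,0,2],[14.5,-32,0,0,2],[14.5,-33,0,0,2]]' | grep pos
python3 -m inch '[[0,0,0,0,2],[0,0,-4,0,2],[0,0,-8,0,2],[0,0,-11.5,0,2],[0,0,-12.5,0,2],[0,0,-12.5,0,2],[0,0,-12.5,0,2],[0,0,-12.5,0,2]]'
```

```text
position: [0.6009, -0.1393, 0.2084]
time_s: 11.92
position: [0.5995, -0.1335, 0.0872]
tcp_rot: [[0.898, -0.44, 0.003], [-0.44, -0.898, -0.001], [0.003, -0.0, -1.0]]
force: [0.3, -0.7, -0.3]
opening: 0.291
grasp_force: 30.0
```

```bash
python3 -m inch '[[0,0,-1,0,2],[0,0,-2,0,2],[0,0,-3,0,2],[0,0,-3.5,0,2],[0,0,-3.8,0,2],[0,0,-3.9,0,2],[0,0,-3.9,0,2],[0,0,-3.9,0,2]]'
```

```text
time_s: 12.58
position: [0.5977, -0.1335, 0.0475]
tcp_rot: [[0.898, -0.441, -0.001], [-0.441, -0.898, 0.0], [-0.002, 0.0, -1.0]]
force: [-3.0, 0.8, 8.9]
opening: 0.291
grasp_force: 30.0
```

```bash
python3 -m inch '[[0,0,0,0,5],[0,0,0,0,5],[0,0,0,0,5],[0,0,0,0,5],[0,0,3,0,5],[0,0,7,0,5],[0,0,11,0,5],[0,0,15,0,5],[-1.6,3.6,15,0,5],[-1.6,3.6,15,0,5]]' | grep pos
python3 -m inch '[[-1.6,3.6,0,0,5],[-3.2,7.2,0,0,5],[-4.8,10.8,0,0,5],[-6.4,14.4,0,0,5],[-8,18,0,0,5],[-9.6,21.6,0,0,5],[-11.2,25.2,0,0,5],[-12.8,28.8,0,0,5],[-14.4,32.4,0,0,5],[-16,36.3,0,0,5]]' | grep pos
python3 -m inch '[[0,0,0,0,5],[0,0,-4,0,5],[0,0,-8,0,5],[0,0,-12,0,5],[0,0,-14,0,5],[0,0,-14.7,0,5],[0,0,-14.7,0,5],[0,0,-14.7,0,2],[0,0,-14.7,0,2],[0,0,-14.7,0,2]]'
python3 -m inch '[[0,0,0,0,2],[0,0,0,0,2],[0,0,0,0,2],[0,0,2,0,2],[0,0,5,0,2],[0,0,9,0,2],[0,0,13,0,2],[0,0,16,0,2],[0,0,16,0,2]]'
python3 -c "
from h import *
chk()"
```

```text
position: [0.5809, -0.0938, 0.1991]
position: [0.4211, 0.2661, 0.196]
time_s: 15.08
position: [0.4239, 0.2652, 0.051]
tcp_rot: [[0.897, -0.441, 0.003], [-0.441, -0.898, 0.001], [0.003, -0.003, -1.0]]
force: [0.2, 0.1, -0.2]
opening: 0.427
grasp_force: 0.0
time_s: 15.83
position: [0.4263, 0.2665, 0.2156]
tcp_rot: [[0.898, -0.44, 0.013], [-0.441, -0.898, 0.005], [0.01, -0.01, -1.0]]
force: [1.4, -0.1, -1.3]
opening: 0.29
grasp_force: 30.0
rear 0.77 shift 4 1
front 0.976 shift 4 1
```

The carrier has moved since the last placement (template shift of 4,1 px at both ends). I'll measure it again from above while holding cell C.

```bash
python3 -m inch '[[1,-3.8,2,0,2],[2,-7.6,4,0,2],[3,-11.4,6,0,2],[4,-15,8,0,2],[5,-18.5,10,0,2],[6,-22,12,0,2],[7,-25.5,14,0,2],[8,-29,14,0,2],[9,-33,14,0,2],[10,-36,14,0,2]]' | grep pos
python3 -m inch '[[1,-2,0,0,2],[1,-2,0,0,2],[1,-2,0,0,2],[1,-2,0,0,2]]' | grep pos
python3 - <<'E'
from h import *
im,d=cap('wrist','w3.png')
cv2.imwrite('pics/w3c.png',cv2.resize(im[40:240,180:440],None,fx=3,fy=3,interpolation=cv2.INTER_CUBIC))
E
```

```text
position: [0.5221, -0.098, 0.3481]
position: [0.5314, -0.1142, 0.3476]
```

View pics/w3c.png

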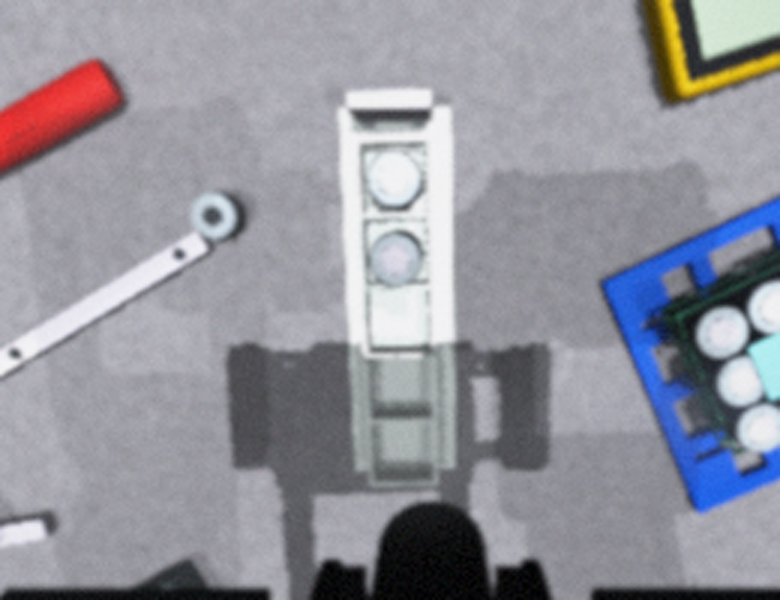

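Two cells are seated, and the carrier sits closer to the post. Wall tops: tail (360-430,141), front (367-438,485). The post is at (214,215).

Run:
```python
from h import *
W=load('wrist')
f=lambda x,y,z:px2w(W,(x+.5)/3-.5+180,(y+.5)/3-.5+40,z)
t=(f(360,141,.04)+f(430,141,.04))/2; r=(f(367,485,.04)+f(438,485,.04))/2
d=(r-t)[:2];L=np.hypot(*d);d/=L;o=(t+r)[:2]/2-.009*d
print('L',L,'ang',np.degrees(np.arctan2(d[1],d[0])),'o',o,'post',f(214,215,.034))
b=(f(355,470,.008)-f(340,108,.008))[:2];print(np.degrees(np.arctan2(b[1],b[0])))
b=(f(455,470,.008)-f(452,108,.008))[:2];print(np.degrees(np.arctan2(b[1],b[0])))
print('cells',f(395,179,.073),f(397,258,.073))
for y in(81,45,9,-27,-63):print(y,(o+d*y/1000).round(4))
print(readout.read_state()['position'])
```

```text
L 0.1801539152495978 ang 154.4898034413609 o [ 0.56661357 -0.11307998] post [ 0.64953447 -0.04757677  0.034     ]
154.69280984572757
154.72567875998922
cells [ 0.62211145 -0.14049199  0.073     ] [ 0.58945854 -0.12504426  0.073     ]
81 [ 0.4935 -0.0782]
45 [ 0.526  -0.0937]
9 [ 0.5585 -0.1092]
-27 [ 0.591  -0.1247]
-63 [ 0.6235 -0.1402]
[ 0.53150128 -0.11381597  0.34812965]
```

```bash
python3 -m inch '[[1.5,0.3,-3,0,2],[2.7,0.45,-7,0,2],[2.7,0.45,-11,0,2],[2.7,0.45,-15,0,2],[2.7,0.45,-19,0,2],[2.7,0.45,-22,0,2],[2.7,0.45,-24.5,0,2],[2.7,0.45,-26,0,2],[2.7,0.45,-26,0,2],[2.7,0.45,-26,0,2]]'
python3 -m inch '[[0,0,0,0,2],[0,0,0,0,2]]' | grep pos
```

```text
time_s: 17.93
position: [0.5588, -0.1091, 0.0889]
tcp_rot: [[0.898, -0.439, -0.002], [-0.439, -0.898, 0.001], [-0.002, 0.0, -1.0]]
force: [0.2, 0.0, -0.9]
opening: 0.291
grasp_force: 30.0
position: [0.5607, -0.1106, 0.0911]
```

```bash
python3 -m inch '[[-0.2,0.1,0,0,2],[-0.2,0.1,-1,0,2],[-0.2,0.1,-2,0,2],[-0.2,0.1,-3,0,2],[-0.2,0.1,-3.7,0,2],[-0.2,0.1,-4.2,0,2],[-0.2,0.1,-4.3,0,2],[-0.2,0.1,-4.3,0,2],[-0.2,0.1,-4.3,0,2]]'
```

```text
time_s: 18.85
position: [0.5567, -0.1096, 0.0463]
tcp_rot: [[0.898, -0.441, -0.002], [-0.441, -0.898, 0.0], [-0.002, 0.001, -1.0]]
force: [-2.4, -0.6, 3.5]
opening: 0.289
grasp_force: 30.0
```

```bash
python3 -m inch '[[0,0,0,0,5],[0,0,0,0,5],[0,0,0,0,5],[0,0,0,0,5],[0,0,3,0,5],[0,0,7,0,5],[0,0,11,0,5],[0,0,15,0,5],[-1.6,3.8,15,0,5],[-3.2,7.5,15,0,5]]' | grep pos
python3 -m inch '[[-1.6,3.8,0,0,5],[-3.2,7.6,0,0,5],[-4.8,11.4,0,0,5],[-6.4,15.2,0,0,5],[-8,19,0,0,5],[-9.6,22.8,0,0,5],[-11.2,26.6,0,0,5],[-12.8,30.4,0,0,5],[-14.4,34.2,0,0,5],[-16,38,0,0,5]]' | grep pos
python3 -m inch '[[0,0,0,0,5],[0,0,0,0,5],[0,0,-4,0,5],[0,0,-8,0,5],[0,0,-10,0,5],[0,0,-10,0,5],[0,0,-10,0,5]]'
```

```text
position: [0.5287, -0.036, 0.1995]
position: [0.3644, 0.3472, 0.1964]
time_s: 21.1
position: [0.3657, 0.3439, 0.0956]
tcp_rot: [[0.897, -0.443, -0.002], [-0.443, -0.897, -0.002], [-0.001, 0.003, -1.0]]
force: [0.2, 0.2, 1.0]
opening: 0.572
grasp_force: 0.0
```

```bash
python3 -m inch '[[0,0.1,-2,0,5],[0,0.1,-4,0,5],[0,0.1,-4.6,0,5],[0,0.1,-4.6,0,5],[0,0.1,-4.6,0,2],[0,0.1,-4.6,0,2],[0,0.1,-4.6,0,2],[0,0.1,-4.6,0,2],[0,0.1,-4.6,0,2],[0,0.1,-4.6,0,2]]'
python3 -m inch '[[0,0,2,0,2],[0,0,5,0,2],[0,0,9,0,2],[0,0,13,0,2],[0,0,16,0,2],[1.5,-3.5,16,0,2],[3,-7,16,0,2],[3,-7,16,0,2]]'
cat >> h.py <<'E'
def chk2(n='scene',ref='pics/now.png'):
    im,_=cap(n); r=cv2.imread(ref); d=np.abs(im.astype(int)-r).max(2)[155:205,235:330]; print('diff px',(d>40).sum())
E
cp pics/now.png pics/prev.png; python3 -c "
from h import *
chk()"
```

```text
time_s: 21.93
position: [0.3659, 0.3466, 0.0511]
tcp_rot: [[0.898, -0.441, 0.001], [-0.441, -0.898, 0.001], [0.001, -0.001, -1.0]]
force: [-0.2, -1.2, 5.4]
opening: 0.288
grasp_force: 29.9
time_s: 22.6
position: [0.3977, 0.2723, 0.2112]
tcp_rot: [[0.896, -0.444, 0.003], [-0.444, -0.896, -0.002], [0.003, 0.001, -1.0]]
force: [-0.1, 0.0, -1.9]
opening: 0.288
grasp_force: 29.9
rear 0.771 shift 4 1
front 0.976 shift 4 1
```

```bash
python3 -m inch '[[1.3,-3.7,0,0,2],[2.6,-7.4,0,0,2],[3.9,-11.1,0,0,2],[5.2,-14.8,0,0,2],[6.5,-18.5,0,0,2],[7.8,-22.2,0,0,2],[9.1,-25.9,0,0,2],[10.4,-29.6,0,0,2],[11.7,-33.3,0,0,2],[13,-37,0,0,2]]' | grep pos
python3 -m inch '[[0,0,0,0,2],[0,0,-4,0,2],[0,0,-8,0,2],[0,0,-11.5,0,2],[0,0,-12.2,0,2],[0,0,-12.2,0,2],[0,0,-12.2,0,2],[0,0,-12.2,0,2],[0,0,-12.2,0,2],[0,0,-12.2,0,2]]'
```

```text
position: [0.5256, -0.0943, 0.2098]
time_s: 24.32
position: [0.5268, -0.0939, 0.0903]
tcp_rot: [[0.898, -0.441, 0.004], [-0.441, -0.898, -0.001], [0.004, -0.0, -1.0]]
force: [0.1, -0.7, -0.4]
opening: 0.293
grasp_force: 29.9
```

```bash
python3 -m inch '[[0,0,-1,0,2],[0,0,-2,0,2],[0,0,-3,0,2],[0,0,-3.8,0,2],[0,0,-4.2,0,2],[0,0,-4.3,0,2],[0,0,-4.3,0,2],[0,0,-4.3,0,2]]'
python3 -m inch '[[0,0,0,0,5],[0,0,0,0,5],[0,0,0,0,5],[0,0,0,0,5],[0,0,3,0,5],[0,0,7,0,5],[0,0,11,0,5],[0.6,-1,15,0,4],[0.6,-2,19,0,4],[0.6,-2,24,0,4]]' | grep -A8 pos
python3 -m inch '[[0,0,4,0,4],[0,0,6,0,3],[0,0,6,0,2],[0,0,6,0,1],[0,0,6,0,0],[0,0,6,0,0],[0,0,6,0,0],[0,0,6,0,0]]' | grep pos
python3 - <<'E'
from h import *
im,d=cap('wrist','w4.png')
cv2.imwrite('pics/w4c.png',cv2.resize(im[30:230,180:440],None,fx=3,fy=3,interpolation=cv2.INTER_CUBIC))
E
```

```text
time_s: 24.98
position: [0.5249, -0.094, 0.0465]
tcp_rot: [[0.898, -0.44, -0.001], [-0.44, -0.898, -0.001], [-0.001, 0.001, -1.0]]
force: [-4.3, -1.1, 15.3]
opening: 0.291
grasp_force: 30.0
position: [0.5314, -0.1148, 0.2784]
tcp_rot: [[0.897, -0.442, -0.001], [-0.442, -0.897, -0.001], [-0.0, 0.001, -1.0]]
force: [0.8, 0.2, -0.6]
opening: 0.478
grasp_force: 0.0
position: [0.531, -0.1133, 0.3354]
```

View pics/w4c.png

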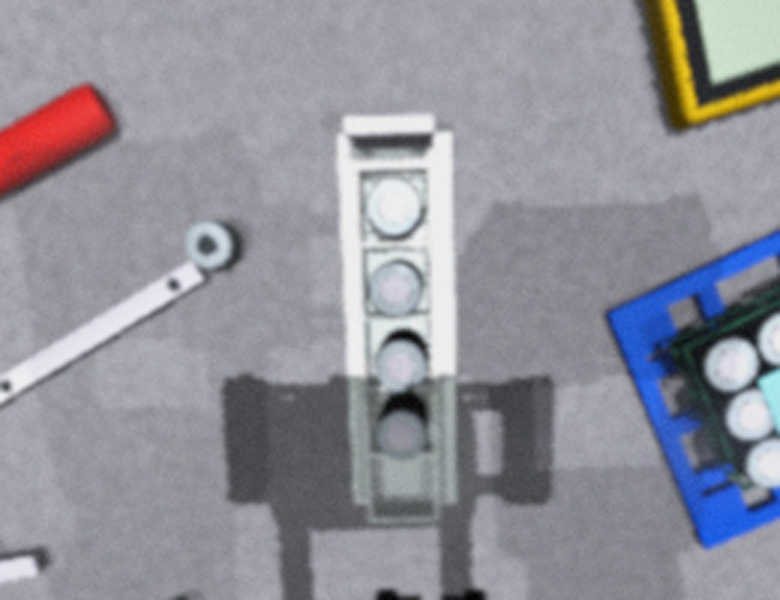

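All four cells are seated in a row, leaving the front pocket empty. The bundle deck's corner is at crop (610,312). I'll work out the push geometry.

```bash
cat >> h.py <<'E'
A=np.radians(3.5); PW=np.array([.6482,-.0472])
XT=np.array([np.cos(A),np.sin(A)]);YT=np.array([-np.sin(A),np.cos(A)]); T0=PW-.045*XT
def t2w(x,y): return T0+x/1000*XT+y/1000*YT
def w2t(p): q=np.array(p[:2])-T0; return np.array([q@XT,q@YT])*1000
E
python3 - <<'E'
from h import *
W=load('wrist')
f=lambda x,y,z:px2w(W,(x+.5)/3-.5+180,(y+.5)/3-.5+30,z)
t=(f(360,170,.04)+f(429,170,.04))/2; r=(f(367,522,.04)+f(438,522,.04))/2
d=(r-t)[:2];L=np.hypot(*d);d/=L;o=(t+r)[:2]/2-.009*d;n=np.array([d[1],-d[0]])
print('L',L,'ang',np.degrees(np.arctan2(d[1],d[0])),'o',o,'post',f(210,245,.034))
for c in((610,312),(703,546)):
    p=f(*c,.012)[:2]; print('deck corner',p, 'carrier xy',(p-o)@n,(p-o)@d)
print('start',o-.045*n+.01*d,'touch',o-.0285*n+.01*d,'n',n)
P=np.array([45,0])
for th in(61,50,40,30,20,10,0):
    a=np.radians(th);R=np.array([np.cos(a),np.sin(a)]);F=np.array([-R[1],R[0]]);q=P-(61+9.5)*R+55*F
    print(th,q.round(1),t2w(*q).round(4))
print(w2t(o))
E
```

```text
L 0.17989695611758194 ang 154.54533301404985 o [ 0.56599599 -0.11257021] post [ 0.64895845 -0.04772285  0.034     ]
deck corner [ 0.5259433  -0.21932444] carrier xy -0.11360564667804307 -0.009718029935739421
deck corner [ 0.37876846 -0.21579376] carrier xy -0.17367299075756756 0.12468737559506006
start [ 0.53762588 -0.14890389] touch [ 0.54471753 -0.13400562] n [0.42979683 0.90292563]
61 [-37.3 -35. ] [ 0.5682 -0.0872]
50 [-42.4 -18.7] [ 0.5621 -0.0712]
40 [-44.4  -3.2] [ 0.5592 -0.0558]
30 [-43.6  12.4] [ 0.5591 -0.0402]
20 [-40.1  27.6] [ 0.5616 -0.0249]
10 [-34.   41.9] [ 0.5668 -0.0102]
0 [-25.5  55. ] [0.5745 0.0034]
[-41.04143661 -60.22984552]
```

```bash
python3 -m inch '[[0.65,-1.5,0,7,0],[0.65,-3.5,0,14,0],[0.65,-3.5,-2,21,0],[0.65,-3.5,-4,28,0],[0.65,-3.5,-6,35,0],[0.65,-3.5,-8,42,0],[0.65,-3.5,-10,49,0],[0.65,-3.5,-12,56,0],[0.65,-3.5,-14,63,0],[0.65,-3.5,-16,70,0]]' | grep pos
python3 -m inch '[[0,0,0,7,0],[0,0,0,14,0],[0,0,0,20,0],[0,0,0,20,0],[0,0,-3,20,0],[0,0,-6,20,0],[0,0,-6,20,0],[0,0,-6,20,0]]'
python3 -c "
from h import *
chk()
print(readout.read_state()['joint_positions'])"
```

```text
position: [0.5379, -0.1486, 0.1757]
time_s: 28.03
position: [0.5368, -0.1481, 0.1158]
tcp_rot: [[0.443, 0.897, -0.004], [0.897, -0.443, 0.002], [0.0, -0.004, -1.0]]
force: [0.3, 0.0, 0.3]
opening: 0.005
grasp_force: 0.0
rear 0.762 shift 4 1
front 0.588 shift -3 10
[-2.69112848e+01  3.35076782e+01  9.71644877e+01  4.11854319e-03
  4.93631217e+01 -6.70883433e-01]
```

```bash
python3 -m inch '[[0,0,-3,0,0],[0,0,-6,0,0],[0,0,-8,0,0],[0,0,-9.1,0,0],[0,0,-9.1,0,0],[0.3,0.6,-9.1,0,0],[0.6,1.2,-9.1,0,0],[0.9,1.8,-9.1,0,0]]' | grep -A3 pos
python3 -m inch '[[0.2,0.4,0,0,0],[0.4,0.8,0,0,0],[0.6,1.2,0,0,0],[0.8,1.6,0,0,0],[1,2,0,0,0],[1.2,2.4,0,0,0],[1.4,2.8,0,0,0],[1.6,3.2,0,0,0],[1.8,3.6,0,0,0]]' | grep -A3 pos
python3 - <<'E'
from h import *
a,_=cap('wrist');b,_=cap('scene')
up=lambda i,x,y,w,h:cv2.resize(i[y:y+h,x:x+w],(480,360),interpolation=cv2.INTER_CUBIC)
cv2.imwrite('pics/q1.png',np.hstack([up(a,0,0,640,400)[:, :400],up(b,225,135,120,90)[:, :400]]))
E
```

```text
position: [0.5483, -0.1311, 0.0278]
tcp_rot: [[0.44, 0.898, 0.002], [0.898, -0.44, -0.002], [-0.001, 0.003, -1.0]]
force: [-1.5, -4.7, 2.8]
opening: 0.003
position: [0.5659, -0.0955, 0.0277]
tcp_rot: [[0.44, 0.898, 0.002], [0.898, -0.44, -0.003], [-0.002, 0.003, -1.0]]
force: [-3.2, -5.1, 4.4]
opening: 0.006
```

View pics/q1.png

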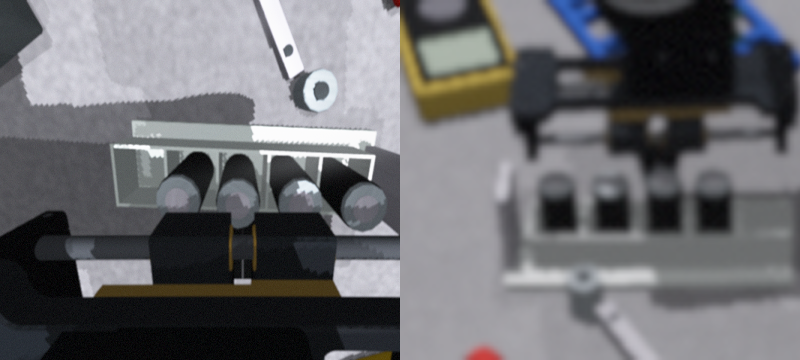

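The pusher is flat on the carrier's left side, and the post at wrist crop (318,90) is about 8 mm from the base edge. Next is the arc.

```bash
python3 -m inch '[[0.1,0.4,0,0,0],[0.23,0.83,0,0,0],[0.1,1.25,0,-3,0],[-0.1,1.65,0,-6,0],[-0.25,2.05,0,-9,0],[-0.38,2.43,0,-11,0],[-0.38,2.43,0,-11,0]]' | grep -A5 pos
python3 -m inch '[[-0.1,0.5,0,-3,0],[-0.2,1,0,-6,0],[-0.29,1.54,0,-10,0],[-0.29,1.54,0,-10,0]]' | grep -A5 pos
cat >> h.py <<'E'
def edge(f=None):
    "wrist picture while pushing: lines of the base edge beyond the block; print world angle and distance of post"
    im,d=cap('wrist',f); return im,d
E
python3 - <<'E'
from h import *
a,_=cap('wrist','q2.png');b,_=cap('scene')
s=readout.read_state();print(s['position'],w2t(s['position']))
up=lambda i,x,y,w,h:cv2.resize(i[y:y+h,x:x+w],(480,360),interpolation=cv2.INTER_CUBIC)
cv2.imwrite('pics/q2.png',np.hstack([up(a,0,0,640,400)[:, :400],up(b,225,135,120,90)[:, :400]]))
E
```

```text
position: [0.5613, -0.0695, 0.0264]
tcp_rot: [[0.604, 0.797, 0.001], [0.797, -0.604, 0.0], [0.001, 0.0, -1.0]]
force: [-0.3, -0.5, 0.4]
opening: 0.002
grasp_force: 0.2
position: [0.558, -0.0538, 0.0261]
tcp_rot: [[0.733, 0.68, -0.0], [0.68, -0.733, 0.001], [0.0, -0.001, -1.0]]
force: [0.3, -0.0, -0.5]
opening: 0.004
grasp_force: 0.0
[ 0.55835216 -0.05432332  0.02609059] [-45.11512826  -1.62495462]
```

View pics/q2.png

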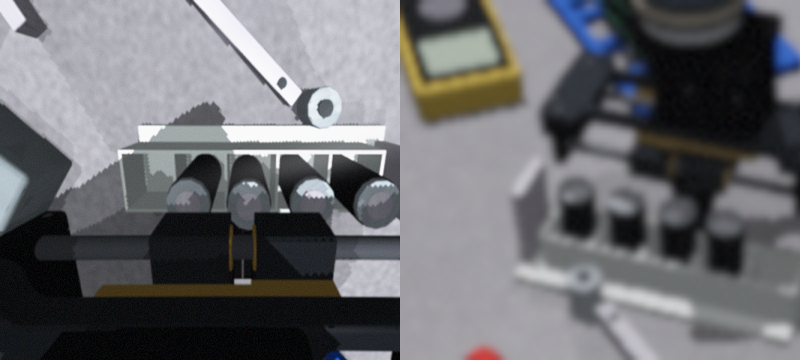

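It stays flat on the pusher while swinging about the post, now about 40° from the lane. I'll continue the arc to 0°.

```bash
python3 -m inch '[[0,0.5,0,-3.3,0],[0,1,0,-6.6,0],[0.07,1.45,0,-10,0],[0.15,1.95,0,-13.3,0],[0.23,2.45,0,-16.6,0],[0.34,2.95,0,-20,0],[0.34,2.95,0,-20,0]]' | grep -A5 pos
python3 -m inch '[[0.15,0.5,0,-3.3,0],[0.33,1,0,-6.6,0],[0.55,1.47,0,-10,0],[0.8,1.95,0,-13.3,0],[1.05,2.4,0,-16.6,0],[1.35,2.83,0,-19.5,0],[1.5,2.83,0,-19.5,0],[1.5,2.83,0,-19.5,0]]' | grep -A5 pos
python3 - <<'E'
from h import *
a,_=cap('wrist');b,_=cap('scene')
s=readout.read_state();print(s['position'],w2t(s['position']),s['joint_positions'])
up=lambda i,x,y,w,h:cv2.resize(i[y:y+h,x:x+w],(480,360),interpolation=cv2.INTER_CUBIC)
cv2.imwrite('pics/q3w.png',a);cv2.imwrite('pics/q3s.png',b)
cv2.imwrite('pics/q3.png',np.hstack([up(a,0,0,640,400)[:, :400],up(b,225,135,120,90)[:, :400]]))
E
```

```text
position: [0.5613, -0.0249, 0.0259]
tcp_rot: [[0.921, 0.389, -0.001], [0.389, -0.921, 0.0], [-0.001, -0.001, -1.0]]
force: [-1.2, 0.2, 0.7]
opening: 0.005
grasp_force: 0.3
position: [0.5737, 0.0034, 0.0256]
tcp_rot: [[0.998, 0.062, -0.007], [0.062, -0.998, 0.001], [-0.007, -0.002, -1.0]]
force: [-5.6, -1.3, 1.7]
opening: -0.0
grasp_force: 2.3
[0.57376449 0.00339095 0.02556884] [-26.20816793  55.04076673] [-1.08231248e+01  4.29610133e+01  9.70678309e+01  2.05247168e-02
  4.03439011e+01  7.56612523e+01]
```

View pics/q3.png

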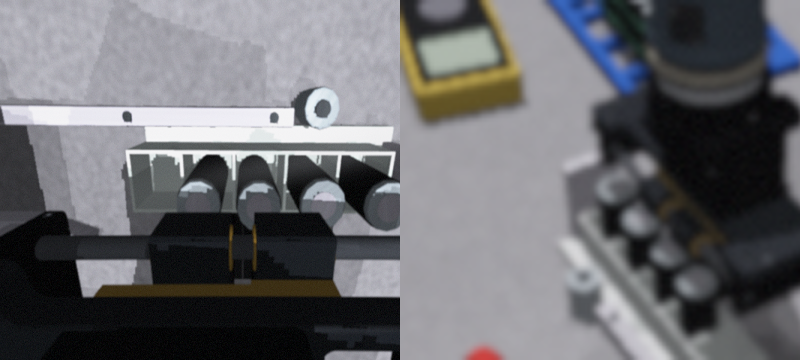

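The carrier now lies along the fence, against the post and parallel to it. I'll back off and go round behind the handle.

```bash
python3 -m inch '[[-1,0,0,0,0],[-2,0,0,0,0],[-2,0,4,0,0],[-2,0,8,0,0],[-2,0,12,0,0],[-1,-3,14,7,0],[0,-6,14,14,0],[1,-9,14,21,0],[2,-12,14,28,0],[3,-13.8,14,35,0]]' | grep pos
python3 -m inch '[[0.5,0,0,7,0],[0.5,0,0,14,0],[0.5,0,0,21,0],[0.5,0,0,28,0],[0.5,0,0,35,0],[0.5,0,0,42,0],[0.5,0,0,49,0],[0.5,0,0,55,0],[0.5,0,0,55,0],[0.5,0,0,55,0]]'
python3 - <<'E'
from h import *
s=readout.read_state();print(w2t(s['position']),t2w(0,-85),s['joint_positions'])
a,_=cap('wrist','r1.png');b,_=cap('scene','r1s.png')
cv2.imwrite('pics/r1.png',np.hstack([cv2.resize(a[:300,100:500],(400,300)),cv2.resize(b[130:280,200:400],(400,300))]))
E
```

```text
position: [0.6083, -0.1385, 0.1669]
time_s: 33.63
position: [0.6122, -0.1353, 0.1661]
tcp_rot: [[-0.057, 0.998, 0.001], [0.998, 0.057, 0.0], [-0.0, 0.001, -1.0]]
force: [0.1, 0.2, 0.3]
opening: 0.005
grasp_force: 0.0
[  3.69678555 -85.70453267] [ 0.60847306 -0.13478864] [-2.26715293e+01  3.40690627e+01  8.49263719e+01  3.41581904e-02
  6.09387238e+01 -2.59463698e+01]
```

View pics/r1.png

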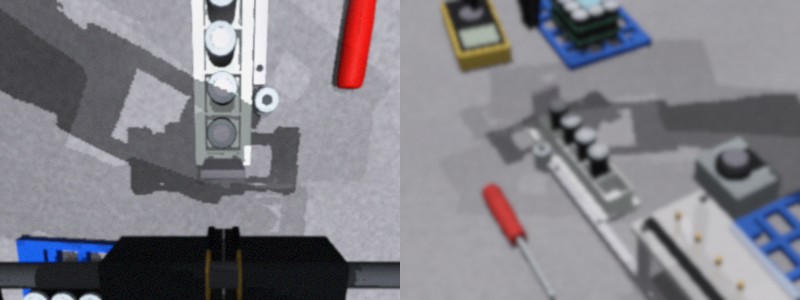

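The handle is at raw wrist (322,175), with the tail clear ahead of the fingers and the front aligned with the lane. I've used all my picture views, so from here I'll rely on code and forces.

```bash
python3 - <<'E'
from h import *
W=load('wrist')
for n,u,v,z in(('handle topL',300,170,.075),('handle topR',344,170,.075),('post',366,99,.034),('front R?',347,0,.008)): print(n,w2t(px2w(W,u,v,z)).round(1))
for y in (-80,0,100,200,203): print(y,t2w(2,y).round(4))
E
python3 -m inch '[[-0.2,0,-4,0.5,0],[-0.2,0,-8,0.5,0],[-0.2,0,-11,0.5,0],[-0.2,0,-11.8,0.5,0],[-0.2,0,-11.8,0.5,0],[-0.2,0,-11.8,0.5,0]]'
```

```text
handle topL [-15.6 -59.3]
handle topR [ 23.  -59.5]
post [45.8  1. ]
front R? [28.1 91. ]
-80 [ 0.6102 -0.1297]
0 [ 0.6053 -0.0498]
100 [0.5992 0.05  ]
200 [0.5931 0.1498]
203 [0.5929 0.1528]
time_s: 34.23
position: [0.6105, -0.1354, 0.0487]
tcp_rot: [[-0.067, 0.998, 0.001], [0.998, 0.067, -0.0], [-0.0, 0.001, -1.0]]
force: [0.6, -0.2, 0.4]
opening: 0.004
grasp_force: 0.0
```

```bash
python3 -m inch '[[-0.06,0.8,0,0,0],[-0.1,1.6,0,0,0],[-0.14,2.2,0,0,0],[-0.18,3,0,0,0],[-0.24,4,0,0,0],[-0.3,5,0,0,0],[-0.36,6,0,0,0],[-0.42,7,0,0,0],[-0.49,8,0,0,0],[-0.55,9,0,0,0]]' | grep -A4 pos
python3 -m inch '[[-0.06,1,0,0,0],[-0.12,2,0,0,0],[-0.18,3,0,0,0],[-0.24,4,0,0,0],[-0.3,5,0,0,0],[-0.36,6,0,0,0],[-0.42,7,0,0,0],[-0.48,7.8,0,0,0],[-0.48,7.8,0,0,0]]' | grep -A4 pos
python3 - <<'E'
from h import *
s=readout.read_state();print(w2t(s['position']))
im,_=cap('wrist','r2.png');
E
```

```text
position: [0.6063, -0.0458, 0.0504]
tcp_rot: [[-0.068, 0.998, 0.005], [0.998, 0.068, -0.003], [-0.004, 0.005, -1.0]]
force: [0.2, -6.0, 3.3]
opening: 0.005
grasp_force: 3.0
position: [0.6004, 0.0344, 0.05]
tcp_rot: [[-0.069, 0.998, 0.003], [0.998, 0.069, -0.0], [-0.0, 0.003, -1.0]]
force: [0.3, 1.0, -0.2]
opening: 0.003
grasp_force: 0.0
[ 2.27181109 84.3715101 ]
```

```bash
python3 -m inch '[[-0.06,1,0,0,0],[-0.12,2,0,0,0],[-0.18,3,0,0,0],[-0.24,4,0,0,0],[-0.3,5,0,0,0],[-0.36,6,0,0,0],[-0.42,7,0,0,0],[-0.48,8,0,0,0],[-0.54,9,0,0,0],[-0.54,9,0,0,0]]' | grep -A4 pos
python3 -m inch '[[-0.04,0.6,0,0,0],[-0.08,1.2,0,0,0],[-0.12,1.8,0,0,0],[-0.14,2.2,0,0,0],[-0.16,2.5,0,0,0],[-0.16,2.7,0,0,0],[-0.16,2.7,0,0,0]]' | grep -A4 pos
python3 - <<'E'
from h import *
s=readout.read_state();print(w2t(s['position']))
E
```

```text
position: [0.5941, 0.1241, 0.0489]
tcp_rot: [[-0.068, 0.998, 0.001], [0.998, 0.068, 0.0], [0.0, 0.001, -1.0]]
force: [0.7, 0.7, 0.9]
opening: 0.003
grasp_force: 0.0
position: [0.5926, 0.149, 0.0486]
tcp_rot: [[-0.067, 0.998, 0.0], [0.998, 0.067, -0.001], [-0.001, 0.0, -1.0]]
force: [1.3, -5.1, 2.3]
opening: 0.004
grasp_force: 2.2
[  1.52614708 199.17630293]
```

```bash
python3 -m inch '[[0,0.15,0,0,0],[-0.02,0.3,0,0,0],[-0.02,0.3,0,0,0],[-0.02,0.3,0,0,0]]' | grep -A3 pos
python3 -m inch '[[0,0.15,0,0,0],[-0.02,0.3,0,0,0],[-0.02,0.3,0,0,0],[-0.02,0.3,0,0,0]]' | grep -A3 pos
python3 - <<'E'
from h import *
s=readout.read_state();print(w2t(s['position']))
E
```

```text
position: [0.5926, 0.1502, 0.0486]
tcp_rot: [[-0.068, 0.998, 0.0], [0.998, 0.068, -0.004], [-0.004, 0.0, -1.0]]
force: [0.7, -9.3, 4.6]
opening: 0.002
position: [0.5926, 0.1503, 0.0487]
tcp_rot: [[-0.069, 0.998, -0.0], [0.998, 0.069, -0.008], [-0.008, -0.001, -1.0]]
force: [-0.5, -18.9, 5.6]
opening: 0.006
[  1.5253851 200.5142133]
```

The carrier stalled at tester y = 200.5 with 19 N on the tool, which is the predicted home position. I'll back off and go to the button.

```bash
python3 -m inch '[[0,-1.5,0,0,0],[0,-3,0,0,0],[0,-4,0,0,0],[0,-4,4,0,0],[0,-4,8,0,0],[-3.5,-4,10,0,0],[-7,-4,10,0,0],[-10.5,-4,10,0,0],[-14.2,-4,10,0,0],[-14.2,-4,10,0,0]]' | grep -A3 pos
python3 -m inch '[[0,0,-2,0,0],[0,0,-2,0,0],[0,0,-2,0,0]]' | grep -A3 pos
```

```text
position: [0.4372, 0.1166, 0.1467]
tcp_rot: [[-0.068, 0.998, -0.017], [0.998, 0.068, 0.001], [0.002, -0.017, -1.0]]
force: [-1.7, -0.3, 0.1]
opening: 0.005
position: [0.4493, 0.116, 0.1276]
tcp_rot: [[-0.067, 0.998, -0.003], [0.998, 0.067, 0.001], [0.001, -0.002, -1.0]]
force: [-0.3, 0.2, 0.9]
opening: -0.0
```

```bash
python3 -m inch '[[0.1,0.2,-2,0,0],[0.1,0.2,-4,0,0],[0.1,0.2,-5.2,0,0],[0.1,0.2,-5.8,0,0],[0.1,0.2,-6.2,0,0],[0.1,0.2,-6.2,0,0]]' | grep -A3 pos
python3 -m inch '[[0,0,-0.2,0,0],[0,0,-0.4,0,0],[0,0,-0.6,0,0],[0,0,-0.6,0,0],[0,0,-0.6,0,0]]' | grep -A3 pos
```

```text
position: [0.4512, 0.1179, 0.0659]
tcp_rot: [[-0.067, 0.998, -0.001], [0.998, 0.067, 0.0], [0.0, -0.001, -1.0]]
force: [-1.3, -0.3, 1.5]
opening: 0.007
position: [0.4512, 0.1179, 0.0613]
tcp_rot: [[-0.067, 0.998, 0.001], [0.998, 0.067, 0.0], [-0.0, 0.001, -1.0]]
force: [-2.5, 0.3, 11.2]
opening: -0.0
```

```bash
python3 -m inch '[[0,0,-0.15,0,0],[0,0,-0.3,0,0],[0,0,-0.3,0,0],[0,0,-0.3,0,0]]' | grep -A3 pos
python3 -m inch '[[0,0,1.5,0,0],[0,0,5,0,0],[0,0,9,0,0],[-1,-3,12,0,0],[-2,-6,14,0,0],[-3,-10,16,0,0],[-3,-14,18,0,0],[-3,-18,18,0,0],[-3,-21,18,0,0],[-3,-21,18,0,0]]' | grep -A3 pos
python3 - <<'E'
from h import *
b,S=cap('scene','end_s.png');c,D=cap('side','end_d.png');S,D=load('scene'),load('side')
r=cv2.imread('pics/r1s.png')
# expected handle top & cells if home
for nm,cam,im in(('scene',S,b),('side',D,c)):
    for y,z in((-96,.075),(-63,.073),(-27,.073),(9,.073),(45,.073)):
        p=np.append(t2w(3,310+y),z);u=w2px(cam,p).round().astype(int);print(nm,y,u,im[u[1],u[0]])
# bystanders: diff between first and last images
for n,e in(('scene0','end_s'),('side0','end_d')):
    A0,B0=[cv2.imread('pics/%s.png'%q).astype(int) for q in(n,e)]
    cam=S if n=='scene0' else D
    for k,(x,y) in dict(bundle=(.46,-.27),tape=(.42,.5)).items():
        pass
u=[(225,125,257,165,'meter'),(260,118,327,163,'bundle'),(238,218,282,282,'driver'),(415,322,470,376,'tape')]
A0,B0=cv2.imread('pics/scene0.png'),cv2.imread('pics/end_s.png')
for x0,y0,x1,y1,n in u:
    rr=cv2.matchTemplate(B0[y0-10:y1+10,x0-10:x1+10],A0[y0:y1,x0:x1],cv2.TM_CCOEFF_NORMED);_,m,_,l=cv2.minMaxLoc(rr);print(n,round(m,3),l[0]-10,l[1]-10)
E
```

```text
position: [0.4513, 0.1179, 0.0608]
tcp_rot: [[-0.067, 0.998, 0.003], [0.998, 0.067, -0.0], [-0.0, 0.003, -1.0]]
force: [-6.3, -0.7, 36.5]
opening: -0.001
position: [0.4233, -0.0987, 0.2386]
tcp_rot: [[-0.061, 0.998, 0.006], [0.998, 0.061, -0.006], [-0.006, 0.006, -1.0]]
force: [0.5, 1.3, 0.3]
opening: 0.008
scene -96 [328 238] [193 190 192]
scene -63 [336 248] [149 148 149]
scene -27 [346 259] [164 163 165]
scene 9 [356 271] [152 150 152]
scene 45 [366 283] [150 148 150]
side -96 [265 205] [250 249 247]
side -63 [256 212] [228 227 222]
side -27 [245 219] [228 226 221]
side 9 [234 227] [229 226 222]
side 45 [222 235] [229 226 222]
meter 1.0 0 0
bundle 0.988 0 0
driver 1.0 0 0
tape 1.0 0 0
```

```bash
python3 -c "
from rig import bot
print(bot.hand_in())"
```

```text
the job is handed in; nothing more can be done
None
```

I stood all four loose cells in the carrier, swung it round the post and slid it along the fence to the end stop, where it stalled at the predicted home position under 19 N. I then pressed the start button to the bottom of its travel and handed the job in; the meter, bundle, screwdriver and tape show no shift in the scene camera, and the final home check was by force and position, not a close-up picture.

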